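# Make up the lens-stand kit and the cooling kit

### The job

Make up two kits from the parts lying on the bench, one part to a compartment: the lens-stand kit in the tray with three compartments (base bar flat in the long compartment, short post holder and lens tube in the two small ones, either way round), and the cooling kit in the tray with two compartments (heat sink in one, small fan in the other, either way round). Put each part down on the tray's floor the same way up as it is now, and leave the tall post holder and the large fan where they are.

Things in the scene. Friction and masses are not known exactly. Their poses are not given: they have to be found in the camera images.
- base_bar: Base bar of the lens stand: flat bare aluminium bar 75 x 25 x 10 mm (x, y, z) with two slots, lying flat on the bench. Origin at the centre of its underside, z up. x along its length. About 50 g.
- holder_short: Short post holder: black upright tube, outside diameter 25 mm, 50 mm high, with a 12.8 mm bore in its top and a brass thumbscrew (13 mm diameter) that sticks out on its +x side to 26 mm from the axis, its axis 39 mm above the underside. Origin at the centre of its underside, z up. Grip it across y, clear of the thumbscrew. About 55 g.
- lens_tube: Lens tube: black ribbed cylinder, diameter 30 mm, 45 mm high, standing on end with its glass lens at the top. Origin at the centre of its underside, z up. About 60 g.
- heat_sink: Heat sink: bare aluminium block of upright fins on a base plate, 45 x 45 x 30 mm high, fins upwards and running along y. Origin at the centre of its underside, z up. All four sides can be gripped. About 75 g.
- fan_small: Small cooling fan: black square frame 40 x 40 x 28 mm high with a hub and seven blades, lying flat. Origin at the centre of its underside, z up. About 45 g.
- holder_tall: Tall post holder, not wanted, to be left where it stands: as the short one (diameter 25 mm, thumbscrew on +x to 26 mm from the axis) but 75 mm high. Origin at the centre of its underside, z up.
- fan_large: Large cooling fan, not wanted, to be left where it lies: as the small one but 60 x 60 x 25 mm high. Origin at the centre of its underside, z up.
- tray_three: Fixed white tray with 3 compartments, 150 x 140 mm outside (x, y), 15 high; walls, dividers and floor 3 mm thick. Origin: centre of underside, z up. A full-height divider along y at x = +10. On its -x side one long compartment, inside 80.5 x 134 (x, y), centre x -31.75, y 0; on its +x side two small ones, 60.5 x 65.5, centres x +41.75, y +34.25 and -34.25.
- tray_two: Fixed white tray with 2 compartments, 150 x 140 mm outside (x, y), 15 high; walls, divider and floor 3 mm thick. Origin: centre of underside, z up. One full-height divider along y at x = 0; two compartments, inside 70.5 x 134 (x, y), centres x +36.75 and -36.75, y 0. (Other clutter: a screwdriver and a hex key lie between the two rows of parts, under 35 mm high.)
Not all that is in view belongs to the job. Leave any orange look-alike of the tray_two alone. Leave any pink look-alike of the holder_short alone.

How it is judged:
At the end, for the whole second after the job is handed in: Each kit part has its centre in its own compartment of the right tray, underside under 4 mm above the floor, same way up within 0.12 rad, at rest; bar in the long compartment. Tall holder and large fan stand as before, within 30 mm of their start (x of base_bar in the frame of tray_three between -0.072 and 0.0085 m and y of base_bar in the frame of tray_three between -0.067 and 0.067 m and ((x of holder_short in the frame of tray_three between 0.0115 and 0.072 m and y of holder_short in the frame of tray_three between -0.067 and -0.0015 m and x of lens_tube in the frame of tray_three between 0.0115 and 0.072 m and y of lens_tube in the frame of tray_three between 0.0015 and 0.067 m) or (x of holder_short in the frame of tray_three between 0.0115 and 0.072 m and y of holder_short in the frame of tray_three between 0.0015 and 0.067 m and x of lens_tube in the frame of tray_three between 0.0115 and 0.072 m and y of lens_tube in the frame of tray_three between -0.067 and -0.0015 m)) and ((x of heat_sink in the frame of tray_two between -0.072 and -0.0015 m and y of heat_sink in the frame of tray_two between -0.067 and 0.067 m and x of fan_small in the frame of tray_two between 0.0015 and 0.072 m and y of fan_small in the frame of tray_two between -0.067 and 0.067 m) or (x of heat_sink in the frame of tray_two between 0.0015 and 0.072 m and y of heat_sink in the frame of tray_two between -0.067 and 0.067 m and x of fan_small in the frame of tray_two between -0.072 and -0.0015 m and y of fan_small in the frame of tray_two between -0.067 and 0.067 m)) and z of base_bar in the frame of tray_three between 0 and 0.007 m and angle between each of base_bar, holder_short, lens_tube, heat_sink, fan_small, holder_tall, fan_large's own z axis and vertical below 0.12 rad and linear speed of each of base_bar, holder_short, lens_tube, heat_sink, fan_small below 0.02 m/s and angular speed of each of base_bar, holder_short, lens_tube, heat_sink, fan_small below 0.2 rad/s and z of holder_short in the frame of tray_three between 0 and 0.007 m and z of lens_tube in the frame of tray_three between 0 and 0.007 m and z of heat_sink in the frame of tray_two between 0 and 0.007 m and z of fan_small in the frame of tray_two between 0 and 0.007 m and distance of each of holder_tall, fan_large from where it was at the start of the episode below 0.03 m); the robot touches nothing.
It fails at once if the tall post holder or the large fan is moved by more than 30 mm (distance of any of holder_tall, fan_large from where it was at the start of the episode above 0.03 m).
It also fails if it takes over 120 s, if anything falls off the work surface, if the arm or the gripper's body presses on something with over 40 N, if the wrist force passes 120 N, or if a joint passes its speed limit or range.

### The arm

A 6-joint arm with a two-finger parallel gripper is mounted at the origin on the work surface. World frame = base frame: x ahead of the robot, y to its left, z up, the work surface at z = 0. Lengths are in m, angles in rad, forces in N, time in s.
With the tool pointing down it reaches from about 0.25 to 0.775 m from the base axis. Payload 4 kg.
Tool frame: the origin (TCP) lies midway between the tips of the shut fingers; the grasp point (between the pads) lies 19 mm behind it; z points along the fingers, y is the line along which they close (so a half turn about z gives the same grasp; the last joint's range is limited). The gripper opens to 94 mm and grips with 3 to 60 N. Pads are 16 mm wide; open, the fingers measure 119 mm over their backs; the gripper's body (75 mm by 177 mm) begins 78 mm behind the grasp point.
Start: joints at [1.192, 0.087, 1.371, -0, 1.684, -0.103], TCP at [0.15, 0.529, 0.206] pointing down, gripper open.
Joint ranges: [-3.1, 3.1], [-0.76, 2.03], [0.27, 2.55], [-1.08, 4.22], [0.17, 2.65], [-2.57, 2.57]. Speed limits (rad/s): [2.79, 2.79, 3.14, 3.14, 3.14, 3.14].

### API

Orientations are given as [roll, pitch, yaw] about the fixed x, y, z axes, in that order (R = Rz(yaw) Ry(pitch) Rx(roll)).
In Python, from bench import sensors, eyes, job gives the robot as it stands.
- The arm moves only by the tool arm_command, never from a script. Its argument "series" is a list of rows, each a list of 7 numbers: the opening, from 0 (shut) to 1 (fully open), then the shift along the tool's x, y, z in cm, then the turn, a rotation vector about the tool's x, y, z in rad. In form: [[fingers, dx, dy, dz, wx, wy, wz], ...]. A call has 1 to 20 rows; each row shifts and turns the commanded pose from where the row before left it, along the tool's axes as they then stand; what a row does not reach is not made up. A row lasts 1/10 s, in which the tool goes at most 50 mm and 8.59 degrees, less where a joint would pass 70% of its speed; a pose out of reach is approached as far as the arm can. A call with a gripper value outside its range is refused whole. The fingers move at their own pace and stop on an object; the grip force is fixed at half the most. Time passes only in rows, so rows that do not move let the fingers close. It gives the time, the measured TCP pose, the force and the opening at its end, in the units of the state.
- sensors.get_obs(): the state, without advancing time (a new reading comes with each control period).
- eyes.snapshot(name): name is "scene" or "top" or "wrist"; returns the picture (400x640x3 uint8, blue, green, red); there is no depth.
- eyes.get_calibration(name): a dict with "mtx" (3x3 intrinsics, pixels), "R" (3x3) and "t" (3): a world point X has camera coordinates R X + t. Camera axes: x right, y down, z forward; pixel columns grow to the right and rows downward; lengths in m; the calibration is good to about 2 mm. A picture is of the moment at which its call begins: read the wrist's pose just before it. get_calibration takes no time and is no camera call; for the wrist camera it gives the pose at the moment of the call.
- job.close_job(): hands the job in, once; it reports no verdict.
The state is a dict: "time": time; "joint_positions": joint angles; "qvel": joint speeds; "joint_torque": joint torques, N m; "tool_pos": TCP position; "ee_rot": TCP orientation; "wrist_force": force on the tool from outside, world axes, zero at the start; "wrist_torque": the same for the moment, N m; "width": finger opening in m.
Only numpy, scipy, OpenCV 4.12 (cv2) and the standard library are available. Lean on these libraries where they do the work, as an engineer would, in place of code of your own. Each camera call takes 0.05 s, during which the arm holds its last target. There are 200 camera calls.

## Working session

There is one attempt and no reset: what is moved stays moved. The work goes in short steps, Python scripts to look and compute and a tool call to move; the robot and the scene stay as the last step left them, time stands still between calls to the robot, and variables do not carry over. Pictures are saved under pics/ and viewed, on a budget of 14 in all, crops included, one or two more only if the job needs it, and the job is handed in when it is done.

Besides the shell and the picture viewer there is one more tool, called after "Emit:" in YAML: its name, and indented under it one key for each argument. arm_command: Moves the arm, as the interface text tells. Its arguments: {"type":"object","properties":{"series":{"type":"array","items":{"type":"array","items":{"type":"number"}}}},"required":["series"]}

```bash
ls; mkdir -p pics
python3 - <<'E'
from bench import sensors, eyes
import cv2
for n in ["top","scene"]:
    cv2.imwrite(f"pics/{n}0.png",eyes.snapshot(n))
    c=eyes.get_calibration(n); print(n,c)
print(sensors.get_obs())
E
```

```text
pics
top {'mtx': array([[444.06384399,   0.        , 319.46208659],
       [  0.        , 444.06384399, 197.4640947 ],
       [  0.        ,   0.        ,   1.        ]]), 'R': array([[ 0.01275647, -0.99973978, -0.01891136],
       [-0.98499115, -0.00930799, -0.1723537 ],
       [ 0.17213283,  0.02082614, -0.98485357]]), 't': array([-0.00984866,  0.4742859 ,  1.27400638])}
scene {'mtx': array([[369.36548076,   0.        , 317.79679908],
       [  0.        , 369.36548076, 196.41218217],
       [  0.        ,   0.        ,   1.        ]]), 'R': array([[-0.73961942,  0.67291904, -0.01196202],
       [ 0.44891267,  0.48001128, -0.75370192],
       [-0.50143847, -0.56282248, -0.65710754]]), 't': array([ 0.34393611, -0.17360839,  1.13606688])}
{'time': 0.1, 'joint_positions': array([ 1.19191391e+00,  8.78439234e-02,  1.37207834e+00,  2.50077240e-05,
        1.68358624e+00, -1.03113495e-01]), 'qvel': array([ 0.00105377, -0.00219395, -0.00519981,  0.00067691, -0.00080177,
       -0.0006239 ]), 'joint_torque': array([ 2.07583005e-03, -3.41252840e+01, -3.03300834e+01,  7.21187750e-02,
        3.04260955e-02, -7.31477326e-05]), 'tool_pos': array([0.14958107, 0.52876616, 0.2044541 ]), 'ee_rot': array([-3.13968953e+00, -2.21922893e-04,  2.86582631e+00]), 'wrist_force': array([-0.19141161,  0.77793103,  0.28459409]), 'wrist_torque': array([-0.03984393, -0.00436425, -0.00592249]), 'width': 0.09427966978471604}
```

View pics/top0.png

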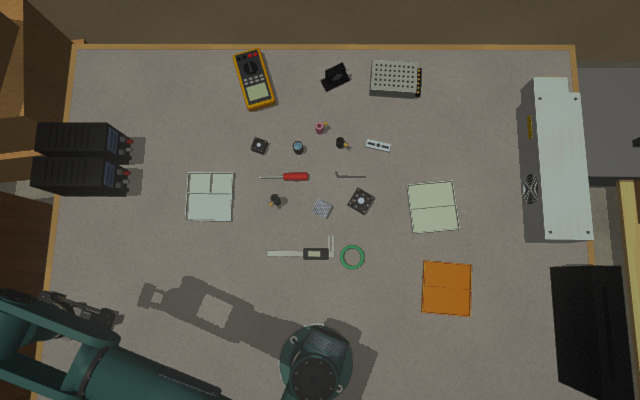

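View pics/scene0.png

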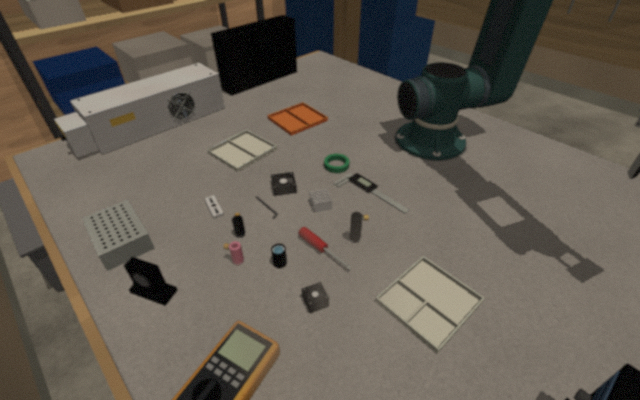

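Top view, pixel positions:
- Kit parts: small fan (259,146), lens tube (298,147), short holder (343,142), bar (378,145), heat sink (322,208).
- Leave alone: pink decoy (321,127), tall holder (275,201), large fan (361,201), orange decoy tray (447,288).
- Trays: tray_three (210,196) with its small compartments at the top, tray_two (433,206).

The scene view agrees.

```bash
cat > h.py <<'E'
import numpy as np, cv2
from scipy.spatial.transform import Rotation as Ro
from bench import sensors, eyes
def cast(c,uv,z):
    uv=np.atleast_2d(np.float64(uv)); d=np.c_[uv,np.ones(len(uv))]@np.linalg.inv(c['mtx']).T@c['R']
    o=-c['R'].T@c['t']; return o+d*((z-o[2])/d[:,2])[:,None]
def proj(c,X):
    p=(np.atleast_2d(X)@c['R'].T+c['t'])@c['mtx'].T; return p[:,:2]/p[:,2:]
def go(p,yaw=None):
    "shift (tool axes, cm) and turn to TCP p, tool down with yaw (mod pi)"
    o=sensors.get_obs(); R=Ro.from_euler('xyz',o['ee_rot']); y=o['ee_rot'][2]
    print('tcp',o['tool_pos'].round(4),'rpy',o['ee_rot'].round(3),'j6',o['joint_positions'][5].round(2),'t',o['time'])
    print('shift cm',(R.inv().apply(np.array(p)-o['tool_pos'])*100).round(2))
    if yaw is not None:
        d=(yaw-y+np.pi/2)%np.pi-np.pi/2
        print('turn wz (tool z down)',round(-d,3), 'alt',round(-d+np.pi*np.sign(d),3))
E
python3 - <<'E'
from h import *
c=eyes.get_calibration('top')
im=cv2.imread('pics/top0.png')
for n,uv,z in [('fan_small',(259,146),.028),('lens',(298,147),.045),('pink',(321,127),.04),('hshort',(343,142),.05),('bar',(378,145),.01),('htall',(275,201),.075),('sink',(322,208),.03),('fan_large',(361,201),.025),('t3',(210,196),.015),('t2',(433,206),.015)]:
    print(n,cast(c,uv,z).round(3))
# trays: white masks
g=im.astype(int); m=((g.min(2)>170)).astype('uint8')*255
m=cv2.morphologyEx(m,cv2.MORPH_CLOSE,np.ones((5,5)))
for k in cv2.findContours(m,cv2.RETR_EXTERNAL,cv2.CHAIN_APPROX_NONE)[0]:
    if cv2.contourArea(k)>800:
        b=cv2.boxPoints(cv2.minAreaRect(k)); w=cast(c,b,.015); e=w[1]-w[0]
        print(b.round(0).tolist(),w.mean(0).round(4),'ang',np.degrees(np.arctan2(e[1],e[0])).round(1),np.linalg.norm(e).round(3),np.linalg.norm(w[2]-w[1]).round(3))
cw=eyes.get_calibration('wrist'); print(cw['mtx'],'cam pos',-cw['R'].T@cw['t'],cw['R'][2])
crop=im[110:240,170:480]; cv2.imwrite('pics/crop0.png',cv2.resize(crop,None,fx=2.5,fy=2.5,interpolation=cv2.INTER_CUBIC))
E
```

```text
fan_small [[0.635 0.183 0.028]]
lens [[0.628 0.062 0.045]]
pink [[ 0.693 -0.006  0.04 ]]
hshort [[ 0.643 -0.073  0.05 ]]
bar [[ 0.646 -0.183  0.01 ]]
htall [[0.457 0.123 0.075]]
sink [[ 0.445 -0.012  0.03 ]]
fan_large [[ 0.468 -0.129  0.025]]
t3 [[0.48  0.329 0.015]]
t2 [[ 0.456 -0.345  0.015]]
[[277.11595598   0.         321.16134806]
 [  0.         277.11595598 200.9603306 ]
 [  0.           0.           1.        ]] cam pos [0.07928841 0.54867524 0.38308658] [ 0.24367393 -0.0704831  -0.96729269]
```

View pics/crop0.png

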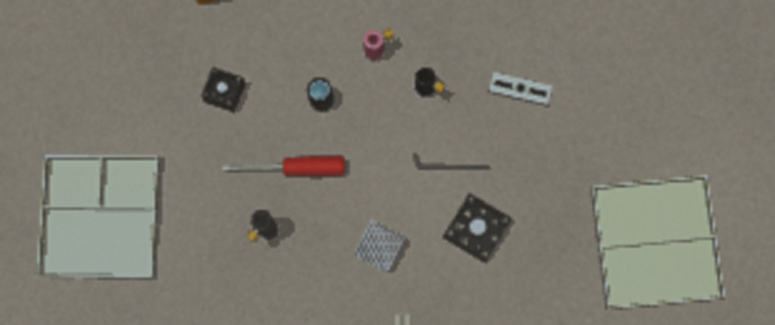

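The crop shows tray corners at t3 (46,155), (162,157), (154,278), (41,274) and t2 (593,186), (707,176), (724,298), (607,307). The t2 divider runs across, along y. The short holder's screw points to the lower right.

Run:
```python
from h import *
c=eyes.get_calibration('top')
for n,q in [('t3',[(46,155),(162,157),(154,278),(41,274)]),('t2',[(593,186),(707,176),(724,298),(607,307)])]:
    w=cast(c,np.array(q)/2.5+[170,110],.015)[:,:2]
    ex=(w[0]-w[3]+w[1]-w[2])/2; ey=(w[0]-w[1]+w[3]-w[2])/2
    y1=np.arctan2(ex[1],ex[0]); y2=np.arctan2(-ey[0],ey[1]); yaw=(y1+y2)/2
    print(n,w.mean(0).round(4),np.linalg.norm(ex).round(3),np.linalg.norm(ey).round(3),y1.round(3),y2.round(3))
    R=np.array([[np.cos(yaw),-np.sin(yaw)],[np.sin(yaw),np.cos(yaw)]])
    for l in ([(-.03175,0),(.04175,.03425),(.04175,-.03425)] if n=='t3' else [(.03675,0),(-.03675,0)]): print(l,(w.mean(0)+R@l).round(4))
go([.635,.183,.2])
```

```text
t3 [0.4798 0.3277] 0.148 0.14 0.002 -0.017
(-0.03175, 0) [0.448  0.3279]
(0.04175, 0.03425) [0.5218 0.3616]
(0.04175, -0.03425) [0.5213 0.2931]
t2 [ 0.4548 -0.3448] 0.148 0.139 0.094 0.093
(0.03675, 0) [ 0.4914 -0.3413]
(-0.03675, 0) [ 0.4182 -0.3482]
tcp [0.1496 0.5288 0.2045] rpy [-3.14  -0.     2.866] j6 -0.1 t 0.1
shift cm [-56.12 -20.05   0.47]
```

Emit:
arm_command:
  series:
    - [1,-4.32,-1.54,0,0,0,0]
    - [1,-4.32,-1.54,0,0,0,0]
    - [1,-4.32,-1.54,0,0,0,0]
    - [1,-4.32,-1.54,0,0,0,0]
    - [1,-4.32,-1.54,0,0,0,0]
    - [1,-4.32,-1.54,0,0,0,0]
    - [1,-4.32,-1.54,0,0,0,0]
    - [1,-4.32,-1.54,0,0,0,0]
    - [1,-4.32,-1.54,0,0,0,0]
    - [1,-4.32,-1.54,0,0,0,0]
    - [1,-4.32,-1.54,0,0,0,0]
    - [1,-4.32,-1.54,0,0,0,0]
    - [1,-4.32,-1.54,0,0,0,0]
    - [1,0,0,0,0,0,-0.138]
    - [1,0,0,0,0,0,-0.138]
    - [1,0,0,0,0,0,0]

```text
time: 1.7
tool_pos: [0.6357, 0.1831, 0.2042]
ee_rot: [-3.141, -0.002, 3.141]
wrist_force: [0.2, -0.2, -0.5]
width: 0.0941
```

```bash
cat >> h.py <<'E'
def look(name,guess,z,dark=True,half=.045,tone=None):
    "segment the part nearest guess in the wrist view; footprint rect at plane z"
    o=sensors.get_obs(); c=eyes.get_calibration('wrist'); im=eyes.snapshot('wrist'); g=im.max(2)
    lo,hi=tone or ((0,70) if dark else (150,255))
    m=cv2.morphologyEx(cv2.inRange(g,lo,hi),cv2.MORPH_CLOSE,np.ones((5,5)))
    p=proj(c,[*guess,z])[0]; ks=[k for k in cv2.findContours(m,cv2.RETR_EXTERNAL,cv2.CHAIN_APPROX_NONE)[0] if cv2.contourArea(k)>150]
    k=max(ks,key=lambda k:cv2.pointPolygonTest(k,(float(p[0]),float(p[1])),True))
    W=cast(c,k[:,0],z)[:,:2]; (ce,wh,a)=cv2.minAreaRect((W*1000).astype('float32'))
    print(name,'tcp',o['tool_pos'].round(4),'rpy',o['ee_rot'].round(3),'| centre mm',np.round(ce,1),'size',np.round(wh,1),'ang deg',round(a,1))
    v=im.copy(); cv2.drawContours(v,[k],-1,(0,255,0),1); b=proj(c,np.c_[cv2.boxPoints((ce,wh,a))/1000,np.full(4,z)]); cv2.polylines(v,[b.astype(int)],1,(0,0,255),1)
    cv2.imwrite(f'pics/{name}.png',v); cv2.imwrite(f'pics/{name}_raw.png',im); return ce,wh,a
E
python3 -c "
from h import *
look('fs',(.635,.183),.028)"
```

```text
fs tcp [0.6357 0.1831 0.2042] rpy [-3.141e+00 -2.000e-03  3.141e+00] | centre mm [637.5 184.2] size [39.2 42.8] ang deg 70.6
```

View pics/fs.png

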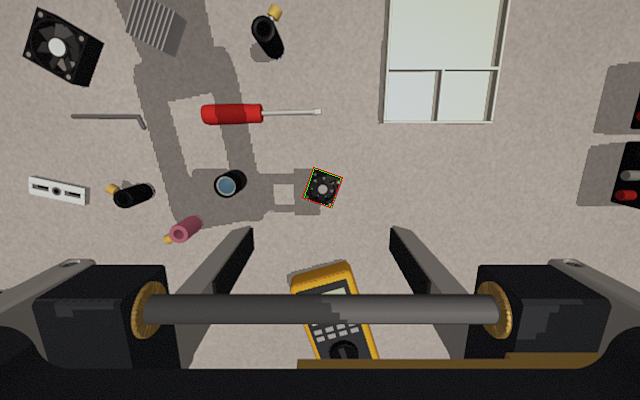

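The wrist view shows every part clearly. The fan is at (322,188) with a good rectangle fit. The bar is at left (58,190), the short holder at (132,194), the lens at (230,185) and the pink decoy at (184,230). Grasping the fan first.

Emit:
arm_command:
  series:
    - [1,0,0,0,0,0,0.113]
    - [1,0,0,0,0,0,0.113]
    - [1,0,0,0,0,0,0.113]
    - [1,-0.2,0.17,4,0,0,0]
    - [1,0,0,4,0,0,0]
    - [1,0,0,4,0,0,0]
    - [1,0,0,4,0,0,0]
    - [1,0,0,2,0,0,0]
    - [1,0,0,2,0,0,0]
    - [0.3,0,0,0,0,0,0]
    - [0.3,0,0,0,0,0,0]
    - [0.3,0,0,0,0,0,0]
    - [0.3,0,0,0,0,0,0]
    - [0.3,0,0,0,0,0,0]
    - [0.3,0,0,0,0,0,0]

```text
time: 3.25
tool_pos: [0.6384, 0.1846, 0.0061]
ee_rot: [3.141, 0.001, 2.803]
wrist_force: [-1.4, 0.5, 0.9]
width: 0.0496
```

Emit:
arm_command:
  series:
    - [0.2,0,0,0,0,0,0]
    - [0.2,0,0,0,0,0,0]
    - [0.2,0,0,0,0,0,0]
    - [0.2,0,0,-3,0,0,0]
    - [0.2,0,0,-4,0,0,0]
    - [0.2,0,0,-4,0,0,0]
    - [0.2,0,0,-4,0,0,0]
    - [0.2,0,0,0,0,0,0]

```text
time: 4.05
tool_pos: [0.6417, 0.1854, 0.164]
ee_rot: [3.134, 0.012, 2.803]
wrist_force: [0.8, 0.2, 1.3]
width: 0.0398
```

```bash
python3 -c "
from h import *
go([.4914,-.3413,.15],3.235)"
```

```text
tcp [0.6417 0.1854 0.164 ] rpy [3.134 0.012 2.803] j6 -1.04 t 4.05
shift cm [ -3.32 -54.68   1.04]
turn wz (tool z down) -0.432 alt 2.709
```

Emit:
arm_command:
  series:
    - [0.2,-0.25,-4.2,0,0,0,0]
    - [0.2,-0.25,-4.2,0,0,0,0]
    - [0.2,-0.25,-4.2,0,0,0,0]
    - [0.2,-0.25,-4.2,0,0,0,0]
    - [0.2,-0.25,-4.2,0,0,0,0]
    - [0.2,-0.25,-4.2,0,0,0,0]
    - [0.2,-0.25,-4.2,0,0,0,0]
    - [0.2,-0.25,-4.2,0,0,0,0]
    - [0.2,-0.25,-4.2,0,0,0,0]
    - [0.2,-0.25,-4.2,0,0,0,0]
    - [0.2,-0.25,-4.2,0,0,0,0]
    - [0.2,-0.25,-4.2,0,0,0,0]
    - [0.2,-0.25,-4.2,0,0,0,0]
    - [0.2,0,0,0,0,0,-0.144]
    - [0.2,0,0,0,0,0,-0.144]
    - [0.2,0,0,0,0,0,-0.144]
    - [0.2,0,0,0,0,0,0]
    - [0.2,0,0,0,0,0,0]

```text
time: 5.85
tool_pos: [0.4869, -0.3408, 0.1544]
ee_rot: [3.14, -0.001, -3.051]
wrist_force: [-0.5, -0.0, -0.4]
width: 0.0398
```

```bash
python3 -c "
from h import *
go([.4914,-.3413,.009],3.235)
c=eyes.get_calibration('wrist'); cv2.imwrite('pics/t2.png',eyes.snapshot('wrist'))"
```

```text
tcp [ 0.4869 -0.3408  0.1544] rpy [ 3.140e+00 -1.000e-03 -3.051e+00] j6 -2.37 t 5.85
shift cm [-0.46 -0.11 14.54]
turn wz (tool z down) -0.003 alt 3.138
```

View pics/t2.png

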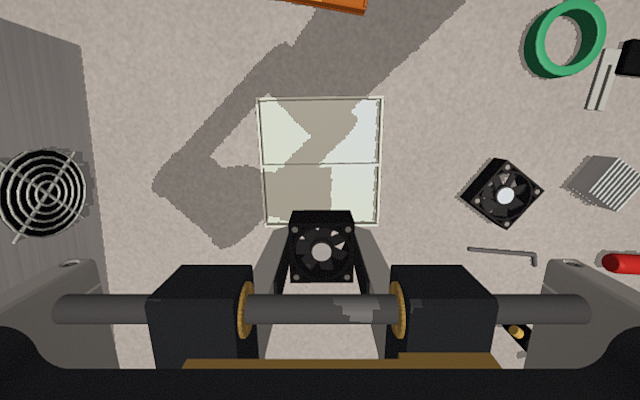

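Emit:
arm_command:
  series:
    - [0.2,-0.46,-0.1,4,0,0,0]
    - [0.2,0,0,4,0,0,0]
    - [0.2,0,0,3,0,0,0]
    - [0.2,0,0,2,0,0,0]
    - [0.2,0,0,1,0,0,0]
    - [0.2,0,0,0.4,0,0,0]
    - [0.2,0,0,0,0,0,0]
    - [0.2,0,0,0,0,0,0]

```text
time: 6.7
tool_pos: [0.4929, -0.3425, 0.0131]
ee_rot: [-3.14, 0.002, -3.049]
wrist_force: [1.4, -0.1, -0.3]
width: 0.0397
```

Emit:
arm_command:
  series:
    - [0.7,0,0,0,0,0,0]
    - [0.7,0,0,0,0,0,0]
    - [0.7,0,0,0,0,0,0]
    - [0.7,0,0,0,0,0,0]
    - [0.7,0,0,-4,0,0,0]
    - [0.7,0,0,-4,0,0,0]
    - [0.7,0,0,-4,0,0,0]
    - [0.7,0,0,-4,0,0,0]
    - [1,0.2,4.15,-0.3,0,0,0]
    - [1,0.2,4.15,-0.3,0,0,0]
    - [1,0.2,4.15,-0.3,0,0,0]
    - [1,0.2,4.15,-0.3,0,0,0]
    - [1,0.2,4.15,-0.3,0,0,0]
    - [1,0.2,4.15,-0.3,0,0,0]
    - [1,0.2,4.15,-0.3,0,0,0]
    - [1,0.2,4.15,-0.3,0,0,0]
    - [1,0,0,0,0,0,0]
    - [1,0,0,0,0,0,0]

```text
time: 8.5
tool_pos: [0.4451, -0.0122, 0.1958]
ee_rot: [-3.141, 0.001, -3.046]
wrist_force: [-0.0, -0.5, -0.1]
width: 0.0939
```

```bash
python3 -c "
from h import *
o=sensors.get_obs(); print(o['tool_pos'],o['ee_rot'])
im=eyes.snapshot('wrist'); c=eyes.get_calibration('wrist'); p=proj(c,[[.445,-.012,.03]])[0]; print(p)
cv2.imwrite('pics/hs_raw.png',im); g=im.max(2); u,v=p.astype(int); print(g[v-40:v+44:4,u-40:u+44:4])"
```

```text
[ 0.44511533 -0.01217226  0.19582164] [-3.14080144e+00  8.85901319e-04 -3.04620515e+00]
[322.29648047 187.80138585]
[[173 172 164 171 169 175 168 172 175 170 167 169 172 176 173 173 173 169
  170 165 172]
 [172 167 172 165 175 165 166 172 179 165 165 171 168 172 167 174 178 168
  171 170 164]
 [173 176 167 179 172 170 171 169 171 172 175 170 169 174 168 176 168 175
  171 175 172]
 [167 175 169 174 170 170 176 176 175 178 168 168 173 167 174 168 172 175
  171 167 169]
 [174 176 167 147 154 139 113 113 112 156 170 177 172 165 170 170 171 171
  172 176 168]
 [107 111 157 116 120 120 119 118 152 111 137 166 170 170 167 171 169 164
  164 172 174]
 [115 118 120 119 120 119 119 109 158 166 160 112 108 167 172 171 176 171
  173 172 168]
 [119 120 119 121 122 118 125 167 148 103 119 156 217 160 155 166 172 169
  166 166 172]
 [175 176 177 116 117 120 134 123 152 161 163 117  84 107 197 185 177 169
  177 165 174]
 [174 171 174 115 118 110 163 167 149 102 106 165 218 194 106  83 178 166
  165 172 170]
 [172 171 172 140 120 163 128 109 138 160 161 125  90  97 178 214 166 172
  173 177 175]
 [173
[... 185 characters left out ...]
2 116 119 124 116 147 153 114  88 100 185 209 170 174 172 172
  171 170 171]
 [122 119 122 121 122 118 121 122 114 127 156 141 118 166 165 171 173 175
  170 170 172]
 [181 167 155 147 123 123 120 118 117 122 143 125 184 174 175 167 168 171
  178 171 174]
 [174 173 177 177 175 173 156 154 183 176 172 168 167 175 172 172 168 167
  172 176 175]
 [181 175 174 171 173 172 173 170 169 173 169 172 167 173 172 172 170 172
  177 172 172]
 [175 177 178 173 175 171 177 170 173 173 174 178 172 174 172 178 171 174
  173 171 169]
 [176 180 171 179 177 179 178 178 174 179 171 172 166 171 166 177 169 172
  172 169 166]
 [175 172 170 175 172 180 171 176 175 177 173 167 174 178 170 167 177 172
  170 175 172]]
```

View pics/hs_raw.png

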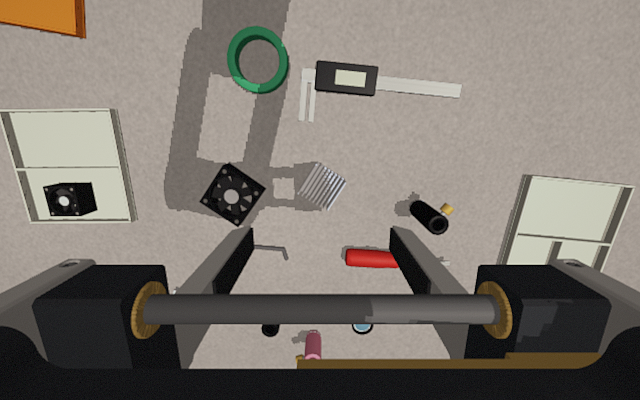

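The fan sits in the far (+x) compartment of tray two, and the heat sink is at (323,187). The sink is neutral grey against a warm bench, so I'll mask by colour.

Run:
```python
from h import *
im=cv2.imread('pics/hs_raw.png'); c=eyes.get_calibration('wrist')
d=cv2.GaussianBlur(im,(3,3),0).astype(int); s=d[...,2]-d[...,0]
print(s[187,290:360:3], s[185,240:290:5])
m=((s<5)*255).astype('uint8'); m[:, :280]=0; m[:150]=0; m[225:]=0; m[:,370:]=0
m=cv2.morphologyEx(cv2.morphologyEx(m,cv2.MORPH_CLOSE,np.ones((5,5))),cv2.MORPH_OPEN,np.ones((3,3)))
k=max(cv2.findContours(m,0,1)[0],key=cv2.contourArea)
print(cv2.minAreaRect(k))
for z in (.03,.0):
    W=cast(c,k[:,0],z)[:,:2]*1000; print(z,cv2.minAreaRect(W.astype('float32')))
v=cv2.resize(im[140:240,270:380],None,fx=5,fy=5,interpolation=0); cv2.drawContours(v,[(k-[[270,140]])*5+2],-1,(0,255,0),1); cv2.imwrite('pics/hs.png',v)
```

```text
[ 18  17  14  12  11  11  11   9  10  11   8  11   8   5 -10   2  -6  -5
  13  17  18  18  18  17] [ 2 13  1 -2  1 14 13 18 17 18]
((335.4308166503906, 185.4461669921875), (39.44304656982422, 19.845558166503906), 82.87498474121094)
0.03 ((440.8786315917969, 4.323020935058594), (50.998226165771484, 25.02927017211914), 12.612218856811523)
0.0 ((446.8631591796875, 6.453266143798828), (55.44343948364258, 27.210918426513672), 12.612212181091309)
```

View pics/hs.png

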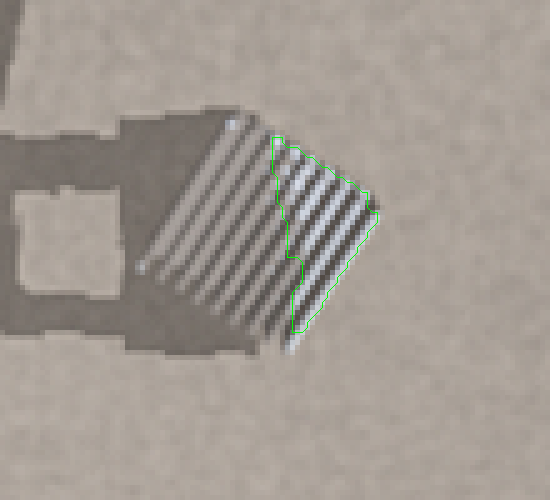

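The crop shows the sink's top corners at (140,268), (232,118), (378,208) and (291,346). The mask caught only the sunlit half, so I'll use these corners directly.

Run:
```python
from h import *
c=eyes.get_calibration('wrist')
W=cast(c,np.array([(140,268),(232,118),(378,208),(291,346)])/5+[270,140],.03)[:,:2]*1000
r=cv2.minAreaRect(W.astype('float32')); print(r,W.mean(0),np.linalg.norm(np.roll(W,-1,0)-W,axis=1))
e=[W[1]-W[0],W[2]-W[3],W[2]-W[1],W[3]-W[0]]; a=[np.degrees(np.arctan2(*q[::-1]))%90 for q in e]; print(a)
A=np.radians(np.mean(a)); print('yaw cands',A)
for y in (A,A+np.pi/2): go([*W.mean(0)/1000,.004],y)
```

```text
((444.98760986328125, -12.558799743652344), (43.775394439697266, 44.92696762084961), 63.7169189453125) [444.33255211 -12.38369495] [44.92700272 43.15184366 42.27133563 43.85611352]
[np.float64(63.65872147674463), np.float64(64.50027031833457), np.float64(63.71690869522629), np.float64(67.19366711223903)]
yaw cands 1.1304042365956084
tcp [ 0.4452 -0.013   0.1956] rpy [-3.141  0.    -3.048] j6 -1.82 t 8.55
shift cm [ 0.09  0.08 19.16]
turn wz (tool z down) -1.037 alt 2.105
tcp [ 0.4452 -0.013   0.1956] rpy [-3.141  0.    -3.048] j6 -1.82 t 8.55
shift cm [ 0.09  0.08 19.16]
turn wz (tool z down) 0.534 alt -2.608
```

Emit:
arm_command:
  series:
    - [1,0,0,0,0,0,0.135]
    - [1,0,0,0,0,0,0.135]
    - [1,0,0,0,0,0,0.135]
    - [1,0,0,0,0,0,0.135]
    - [1,0.1,0.05,4,0,0,0]
    - [1,0,0,4,0,0,0]
    - [1,0,0,4,0,0,0]
    - [1,0,0,4,0,0,0]
    - [1,0,0,2,0,0,0]
    - [1,0,0,1.1,0,0,0]
    - [0.3,0,0,0,0,0,0]
    - [0.3,0,0,0,0,0,0]
    - [0.3,0,0,0,0,0,0]
    - [0.3,0,0,0,0,0,0]
    - [0.3,0,0,0,0,0,0]
    - [0.3,0,0,0,0,0,0]
    - [0.3,0,0,0,0,0,0]
    - [0.3,0,0,0,0,0,0]

```text
time: 10.35
tool_pos: [0.4447, -0.0117, 0.0049]
ee_rot: [3.141, 0.001, 2.695]
wrist_force: [-0.2, 1.3, 1.5]
width: 0.0446
```

Emit:
arm_command:
  series:
    - [0.3,0,0,-3,0,0,0]
    - [0.3,0,0,-4,0,0,0]
    - [0.3,0,0,-4,0,0,0]
    - [0.3,0,0,-4,0,0,0]
    - [0.3,0,0,0,0,0,0]
    - [0.3,0,0,0,0,0,0]

```text
time: 10.95
tool_pos: [0.4448, -0.0118, 0.1549]
ee_rot: [3.141, 0.002, 2.695]
wrist_force: [-0.8, 0.2, -1.6]
width: 0.0447
```

```bash
python3 -c "
from h import *
go([.4182,-.3482,.15],3.235)"
```

```text
tcp [ 0.4448 -0.0118  0.1549] rpy [3.141e+00 2.000e-03 2.695e+00] j6 -1.28 t 10.95
shift cm [-12.13 -31.49   0.5 ]
turn wz (tool z down) -0.54 alt 2.601
```

Emit:
arm_command:
  series:
    - [0.3,-1.52,-3.94,0,0,0,0]
    - [0.3,-1.52,-3.94,0,0,0,0]
    - [0.3,-1.52,-3.94,0,0,0,0]
    - [0.3,-1.52,-3.94,0,0,0,0]
    - [0.3,-1.52,-3.94,0,0,0,0]
    - [0.3,-1.52,-3.94,0,0,0,0]
    - [0.3,-1.52,-3.94,0,0,0,0]
    - [0.3,-1.52,-3.94,0,0,0,0]
    - [0.3,0,0,0,0,0,-0.12]
    - [0.3,0,0,0,0,0,-0.12]
    - [0.3,0,0,0,0,0,-0.12]
    - [0.3,0,0,0,0,0,-0.12]
    - [0.3,0,0,0,0,0,0]
    - [0.3,0,0,0,0,0,0]

```text
time: 12.35
tool_pos: [0.4171, -0.3478, 0.1522]
ee_rot: [3.139, -0.003, -3.111]
wrist_force: [-0.6, -0.0, -0.3]
width: 0.045
```

```bash
python3 -c "
from h import *
go([.4182,-.3482,.0085],3.18)"
```

```text
tcp [ 0.4171 -0.3478  0.1522] rpy [ 3.139e+00 -3.000e-03 -3.111e+00] j6 -2.4 t 12.35
shift cm [-0.14 -0.09 14.37]
turn wz (tool z down) -0.008 alt 3.134
```

Emit:
arm_command:
  series:
    - [0.3,-0.1,-0.1,4,0,0,0]
    - [0.3,0,0,4,0,0,0]
    - [0.3,0,0,3,0,0,0]
    - [0.3,0,0,2,0,0,0]
    - [0.3,0,0,1,0,0,0]
    - [0.3,0,0,0.35,0,0,0]
    - [0.3,0,0,0,0,0,0]
    - [0.3,0,0,0,0,0,0]
    - [0.3,0,0,0,0,0,0]

```text
time: 13.25
tool_pos: [0.4198, -0.3504, 0.0125]
ee_rot: [-3.14, 0.002, -3.109]
wrist_force: [0.6, -0.9, -0.7]
width: 0.045
```

Emit:
arm_command:
  series:
    - [0.7,0,0,0,0,0,0]
    - [0.7,0,0,0,0,0,0]
    - [0.7,0,0,0,0,0,0]
    - [0.7,0,0,0,0,0,0]
    - [0.7,0,0,-4,0,0,0]
    - [0.7,0,0,-4,0,0,0]
    - [0.7,0,0,-4,0,0,0]
    - [0.7,0,0,-4,0,0,0]
    - [1,-3.9,2.65,0,0,0,0]
    - [1,-3.9,2.65,0,0,0,0]
    - [1,-3.9,2.65,0,0,0,0]
    - [1,-3.9,2.65,0,0,0,0]
    - [1,-3.9,2.65,0,0,0,0]
    - [1,-3.9,2.65,0,0,0,0]
    - [1,0,0,0,0,0,0]
    - [1,0,0,0,0,0,0]

```text
time: 14.85
tool_pos: [0.6478, -0.182, 0.1699]
ee_rot: [3.141, -0.002, -3.106]
wrist_force: [0.2, 0.1, -0.6]
width: 0.0938
```

```bash
python3 -c "
from h import *
look('bar',(.646,-.183),.01,dark=False,tone=(195,255))"
```

```text
bar tcp [ 0.6478 -0.182   0.1699] rpy [ 3.141e+00 -2.000e-03 -3.106e+00] | centre mm [ 650.5 -160.6] size [27.9 23.7] ang deg 76.4
```

View pics/bar.png

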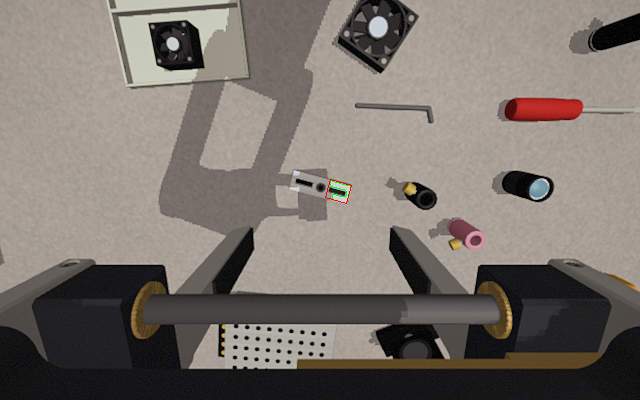

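The bar lies from about (292,180) to (349,194) with its centre hole at (320,187). The mask caught only the lit right end, so I'll combine that end with the hole and the left end.

Run:
```python
from h import *
c=eyes.get_calibration('wrist'); im=cv2.imread('pics/bar_raw.png')
b=cv2.boxPoints(((650.5,-160.6),(27.9,23.7),76.4)); print(proj(c,np.c_[b/1000,np.full(4,.01)]).round(1))
W=cast(c,[(295,170),(352,183),(346,204),(290,190)],.01)[:,:2]*1000
print(cv2.minAreaRect(W.astype('float32')))
m=cv2.inRange(im.max(2),0,85); 
for k in cv2.findContours(m,0,1)[0]:
    x,y,w,h=cv2.boundingRect(k)
    if 285<x<355 and 165<y<208 and w*h>20:
        M=cv2.moments(k); p=(M['m10']/(M['m00']+1e-9),M['m01']/(M['m00']+1e-9)); print((x,y,w,h),np.round(p,1),(cast(c,p,.01)*1000).round(1))
v=cv2.resize(im[160:215,280:365],None,fx=7,fy=7,interpolation=0); cv2.imwrite('pics/barz.png',v)
```

```text
[[331.1 180.2]
 [325.9 198. ]
 [347.1 203.7]
 [352.6 186.1]]
((644.32763671875, -183.7864990234375), (72.8378677368164, 27.933216094970703), 77.75618743896484)
(329, 188, 16, 8) [336.6 191.4] [[ 649.7 -163.9   10. ]]
(316, 183, 9, 9) [320.3 187.3] [[ 645.2 -184.5   10. ]]
(296, 179, 17, 8) [303.5 182.4] [[ 639.7 -205.6   10. ]]
```

View pics/barz.png

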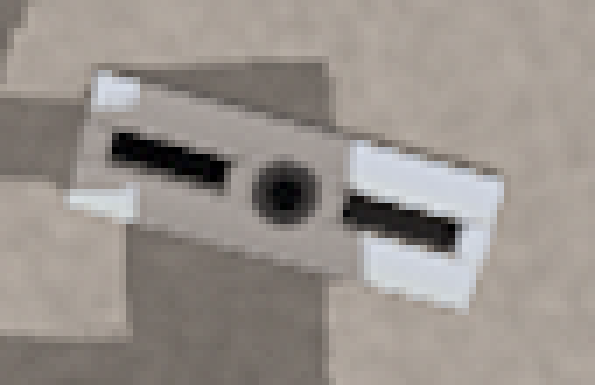

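Bar centre is (645,-184.5) mm with its axis at 76.5°. I'll turn the gripper across it and grasp.

Emit:
arm_command:
  series:
    - [1,0,0,0,0,0,0.1417]
    - [1,0,0,0,0,0,0.1417]
    - [1,0,0,0,0,0,0.1417]
    - [1,0,0,0,0,0,0.1417]
    - [1,0,0,0,0,0,0.1417]
    - [1,0,0,0,0,0,0.1417]
    - [1,0,0,0,0,0,0.1417]
    - [1,0,0,0,0,0,0.1417]
    - [1,0,0,0,0,0,0.1417]
    - [1,0,0,0,0,0,0.1417]
    - [1,0,0,0,0,0,0.1417]
    - [1,0,0,0,0,0,0.1417]
    - [1,0,0,0,0,0,0.1417]
    - [1,-0.3,-0.2,4,0,0,0]
    - [0.7,0,0,4,0,0,0]
    - [0.6,0,0,4,0,0,0]
    - [0.6,0,0,2,0,0,0]
    - [0.6,0,0,0,0,0,0]
    - [0.6,0,0,0,0,0,0]

```text
time: 16.8
tool_pos: [0.6444, -0.1866, 0.032]
ee_rot: [3.141, 0.0, 1.331]
wrist_force: [-0.3, -0.1, 0.2]
width: 0.0585
```

```bash
python3 -c "
from h import *
go([.645,-.1845,.0035],1.335)"
```

```text
tcp [ 0.6444 -0.1866  0.032 ] rpy [3.141 0.    1.331] j6 -0.13 t 16.8
shift cm [0.22 0.   2.85]
turn wz (tool z down) -0.004 alt 3.137
```

Emit:
arm_command:
  series:
    - [0.6,0.2,0,1.5,0,0,0]
    - [0.6,0,0,1,0,0,0]
    - [0.6,0,0,0.4,0,0,0]
    - [0.1,0,0,0,0,0,0]
    - [0.1,0,0,0,0,0,0]
    - [0.1,0,0,0,0,0,0]
    - [0.1,0,0,0,0,0,0]
    - [0.1,0,0,0,0,0,0]
    - [0.1,0,0,0,0,0,0]

```text
time: 17.7
tool_pos: [0.6456, -0.1834, 0.0024]
ee_rot: [3.141, -0.0, 1.333]
wrist_force: [-0.4, -0.2, 0.8]
width: 0.0245
```

Emit:
arm_command:
  series:
    - [0.1,0,0,-2,0,0,0]
    - [0.1,0,0,-4,0,0,0]
    - [0.1,0,0,-4,0,0,0]
    - [0.1,0,0,-4,0,0,0]
    - [0.1,0,0,0,0,0,0]
    - [0.1,0,0,0,0,0,0]

```text
time: 18.3
tool_pos: [0.6459, -0.1836, 0.1433]
ee_rot: [3.139, 0.0, 1.333]
wrist_force: [0.9, 0.7, -1.6]
width: 0.0244
```

```bash
python3 -c "
from h import *
go([.448,.3279,.15],1.562)"
```

```text
tcp [ 0.6459 -0.1836  0.1433] rpy [3.139 0.    1.333] j6 -0.12 t 18.3
shift cm [ 45.04 -31.29  -0.77]
turn wz (tool z down) -0.229 alt 2.912
```

Emit:
arm_command:
  series:
    - [0.1,3.46,-2.41,0,0,0,0]
    - [0.1,3.46,-2.41,0,0,0,0]
    - [0.1,3.46,-2.41,0,0,0,0]
    - [0.1,3.46,-2.41,0,0,0,0]
    - [0.1,3.46,-2.41,0,0,0,0]
    - [0.1,3.46,-2.41,0,0,0,0]
    - [0.1,3.46,-2.41,0,0,0,0]
    - [0.1,3.46,-2.41,0,0,0,0]
    - [0.1,3.46,-2.41,0,0,0,0]
    - [0.1,3.46,-2.41,0,0,0,0]
    - [0.1,3.46,-2.41,0,0,0,0]
    - [0.1,3.46,-2.41,0,0,0,0]
    - [0.1,3.46,-2.41,0,0,0,0]
    - [0.1,0,0,0,0,0,-0.115]
    - [0.1,0,0,0,0,0,-0.115]
    - [0.1,0,0,0,0,0,0]
    - [0.1,0,0,0,0,0,0]

```text
time: 20.0
tool_pos: [0.4461, 0.327, 0.1399]
ee_rot: [-3.138, 0.002, 1.56]
wrist_force: [0.4, 1.0, -1.5]
width: 0.0244
```

```bash
python3 -c "
from h import *
go([.448,.3279,.0065],1.562)"
```

```text
tcp [0.4461 0.327  0.1399] rpy [-3.138e+00  2.000e-03  1.560e+00] j6 0.54 t 20.0
shift cm [ 0.11  0.23 13.34]
turn wz (tool z down) -0.002 alt 3.14
```

Emit:
arm_command:
  series:
    - [0.1,0.1,0.2,4,0,0,0]
    - [0.1,0,0,4,0,0,0]
    - [0.1,0,0,2.5,0,0,0]
    - [0.1,0,0,1.5,0,0,0]
    - [0.1,0,0,0.9,0,0,0]
    - [0.1,0,0,0.4,0,0,0]
    - [0.1,0,0,0,0,0,0]
    - [0.1,0,0,0,0,0,0]
    - [0.1,0,0,0,0,0,0]

```text
time: 20.9
tool_pos: [0.4499, 0.3292, 0.0105]
ee_rot: [3.139, -0.001, 1.563]
wrist_force: [-0.0, 0.4, -0.1]
width: 0.0246
```

Emit:
arm_command:
  series:
    - [0.45,0,0,0,0,0,0]
    - [0.45,0,0,0,0,0,0]
    - [0.45,0,0,0,0,0,0]
    - [0.45,0,0,-2,0,0,0]
    - [0.45,0,0,-4,0,0,0]
    - [0.45,0,0,-4,0,0,0]
    - [0.45,0,0,-5,0,0,0]
    - [1,-3.65,1.77,-0.3,0,0,0]
    - [1,-3.65,1.77,-0.3,0,0,0]
    - [1,-3.65,1.77,-0.3,0,0,0]
    - [1,-3.65,1.77,-0.3,0,0,0]
    - [1,-3.65,1.77,-0.3,0,0,0]
    - [1,-3.65,1.77,-0.3,0,0,0]
    - [1,-3.65,1.77,-0.3,0,0,0]
    - [1,-3.65,1.77,-0.3,0,0,0]
    - [1,-3.65,1.77,-0.3,0,0,0]
    - [1,-3.65,1.77,-0.3,0,0,0]
    - [1,-3.65,1.77,-0.3,0,0,0]
    - [1,0,0,0,0,0,0]
    - [1,0,0,0,0,0,0]

```text
time: 22.9
tool_pos: [0.6404, -0.0751, 0.1915]
ee_rot: [-3.141, -0.001, 1.561]
wrist_force: [0.0, 0.1, 0.1]
width: 0.0934
```

```bash
python3 -c "
from h import *
look('hs2',(.643,-.073),.05,tone=(0,75))
print(eyes.get_calibration('wrist')['R'].round(3).tolist())"
```

```text
hs2 tcp [ 0.6404 -0.0751  0.1915] rpy [-3.141e+00 -1.000e-03  1.561e+00] | centre mm [647.1 -61.7] size [28.5 22.3] ang deg 89.5
[[1.0, -0.008, -0.0], [-0.007, -0.968, 0.252], [-0.002, -0.252, -0.968]]
```

View pics/hs2.png

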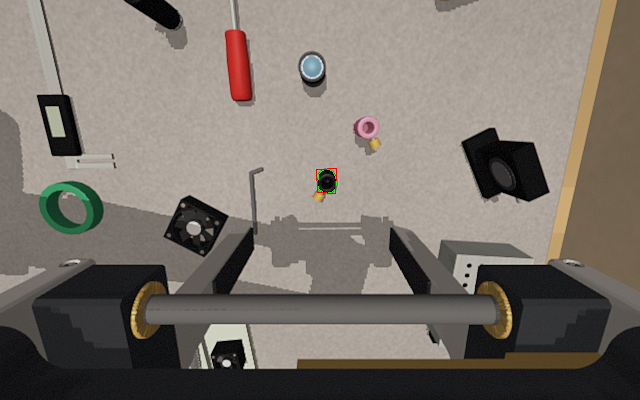

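The short holder is at (327,181) with its brass screw at (319,197). Zooming in to find the bore.

Run:
```python
from h import *
c=eyes.get_calibration('wrist'); im=cv2.imread('pics/hs2_raw.png')
h=cv2.cvtColor(im,cv2.COLOR_BGR2HSV); m=cv2.inRange(h,(10,110,90),(35,255,255)); m[:165]=0; m[210:]=0; m[:,:300]=0; m[:,350:]=0
M=cv2.moments(m,True); p=(M['m10']/M['m00'],M['m01']/M['m00']); print(p,(cast(c,p,.039)*1000).round(1))
for z in (0,.05): print('tcp-guess', proj(c,[[.645,-.0635,z]]).round(1))
v=cv2.resize(im[160:210,295:355],None,fx=10,fy=10,interpolation=cv2.INTER_NEAREST); v=np.clip(v.astype(float)*1.6,0,255).astype('uint8'); cv2.imwrite('pics/hs2z.png',v)
```

```text
(318.24050632911394, 196.22784810126583) [[636.9 -81.5  39. ]]
tcp-guess [[324.4 176.4]]
tcp-guess [[324.9 183.5]]
```

View pics/hs2z.png

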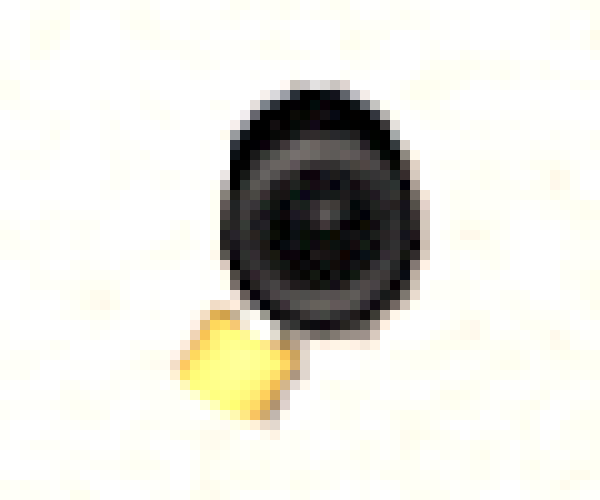

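Bore centre at px (327.2,183.2) gives (0.6475,-0.063), and the screw points to 240°. The gripper yaw is 60°.

Emit:
arm_command:
  series:
    - [0.65,0,0,0,0,0,0.1285]
    - [0.65,0,0,0,0,0,0.1285]
    - [0.65,0,0,0,0,0,0.1285]
    - [0.65,0,0,0,0,0,0.1285]
    - [0.65,1.39,0,0,0,0,0]
    - [0.65,0,0,4,0,0,0]
    - [0.65,0,0,4,0,0,0]
    - [0.65,0,0,2,0,0,0]
    - [0.65,0,0,0,0,0,0]
    - [0.65,0,0,0,0,0,0]

```text
time: 23.95
tool_pos: [0.6477, -0.0609, 0.0925]
ee_rot: [3.142, -0.001, 1.052]
wrist_force: [-0.2, -0.4, 0.2]
width: 0.0612
```

```bash
python3 -c "
from h import *
go([.6475,-.0632,.018],1.047)"
```

```text
tcp [ 0.6477 -0.0609  0.0925] rpy [ 3.142e+00 -1.000e-03  1.052e+00] j6 0.34 t 23.95
shift cm [-0.21  0.1   7.45]
turn wz (tool z down) 0.005 alt -3.137
```

Emit:
arm_command:
  series:
    - [0.65,-0.2,0.1,2,0,0,0]
    - [0.65,0,0,3,0,0,0]
    - [0.65,0,0,2,0,0,0]
    - [0.65,0,0,0.5,0,0,0]
    - [0.65,0,0,0,0,0,0]
    - [0.1,0,0,0,0,0,0]
    - [0.1,0,0,0,0,0,0]
    - [0.1,0,0,0,0,0,0]
    - [0.1,0,0,0,0,0,0]
    - [0.1,0,0,0,0,0,0]
    - [0.1,0,0,0,0,0,0]

```text
time: 25.05
tool_pos: [0.6474, -0.0647, 0.0173]
ee_rot: [3.141, -0.0, 1.049]
wrist_force: [-0.9, 0.6, 1.7]
width: 0.0237
```

Emit:
arm_command:
  series:
    - [0.1,0,0,-2,0,0,0]
    - [0.1,0,0,-4,0,0,0]
    - [0.1,0,0,-4,0,0,0]
    - [0.1,0,0,-3,0,0,0]
    - [0.1,0,0,0,0,0,0]
    - [0.1,0,0,0,0,0,0]

```text
time: 25.65
tool_pos: [0.6474, -0.0647, 0.1471]
ee_rot: [3.141, -0.0, 1.049]
wrist_force: [-0.7, -0.0, -0.5]
width: 0.0238
```

```bash
python3 -c "
from h import *
go([.5213,.2931,.15],1.562)"
```

```text
tcp [ 0.6474 -0.0647  0.1471] rpy [ 3.141 -0.     1.049] j6 0.34 t 25.65
shift cm [ 24.72 -28.77  -0.3 ]
turn wz (tool z down) -0.513 alt 2.628
```

Emit:
arm_command:
  series:
    - [0.1,2.75,-3.2,0,0,0,0]
    - [0.1,2.75,-3.2,0,0,0,0]
    - [0.1,2.75,-3.2,0,0,0,0]
    - [0.1,2.75,-3.2,0,0,0,0]
    - [0.1,2.75,-3.2,0,0,0,0]
    - [0.1,2.75,-3.2,0,0,0,0]
    - [0.1,2.75,-3.2,0,0,0,0]
    - [0.1,2.75,-3.2,0,0,0,0]
    - [0.1,2.75,-3.2,0,0,0,0]
    - [0.1,0,0,0,0,0,-0.128]
    - [0.1,0,0,0,0,0,-0.128]
    - [0.1,0,0,0,0,0,-0.128]
    - [0.1,0,0,0,0,0,-0.128]
    - [0.1,0,0,0,0,0,0]
    - [0.1,0,0,0,0,0,0]

```text
time: 27.15
tool_pos: [0.52, 0.2931, 0.1446]
ee_rot: [-3.138, 0.002, 1.558]
wrist_force: [-0.3, 0.3, -0.2]
width: 0.0239
```

```bash
python3 -c "
from h import *
go([.5213,.2931,.0213],1.562)"
```

```text
tcp [0.52   0.2931 0.1446] rpy [-3.138e+00  2.000e-03  1.558e+00] j6 0.43 t 27.15
shift cm [ 0.02  0.17 12.33]
turn wz (tool z down) -0.004 alt 3.138
```

Emit:
arm_command:
  series:
    - [0.1,0,0.15,4,0,0,0]
    - [0.1,0,0,4,0,0,0]
    - [0.1,0,0,2,0,0,0]
    - [0.1,0,0,1.2,0,0,0]
    - [0.1,0,0,0.7,0,0,0]
    - [0.1,0,0,0.4,0,0,0]
    - [0.1,0,0,0,0,0,0]
    - [0.1,0,0,0,0,0,0]
    - [0.1,0,0,0,0,0,0]

```text
time: 28.05
tool_pos: [0.5233, 0.2939, 0.0253]
ee_rot: [3.139, -0.001, 1.561]
wrist_force: [0.4, -1.3, -0.5]
width: 0.0238
```

Emit:
arm_command:
  series:
    - [0.1,0,0,0.2,0,0,0]
    - [0.1,0,0,0.2,0,0,0]
    - [0.1,0,0,0,0,0,0]
    - [0.1,0,0,0,0,0,0]

```text
time: 28.45
tool_pos: [0.5228, 0.2937, 0.0203]
ee_rot: [3.141, -0.0, 1.561]
wrist_force: [0.7, 0.2, 2.4]
width: 0.0234
```

Emit:
arm_command:
  series:
    - [0.45,0,0,0,0,0,0]
    - [0.45,0,0,0,0,0,0]
    - [0.45,0,0,0,0,0,0]
    - [0.45,0,0,-2,0,0,0]
    - [0.45,0,0,-4,0,0,0]
    - [0.45,0,0,-5,0,0,0]
    - [0.45,0,0,-5,0,0,0]
    - [1,-3.85,1.8,-0.2,0,0,0]
    - [1,-3.85,1.8,-0.2,0,0,0]
    - [1,-3.85,1.8,-0.2,0,0,0]
    - [1,-3.85,1.8,-0.2,0,0,0]
    - [1,-3.85,1.8,-0.2,0,0,0]
    - [1,-3.85,1.8,-0.2,0,0,0]
    - [1,0,0,0,0,0,0]
    - [1,0,0,0,0,0,0]

```text
time: 29.95
tool_pos: [0.6282, 0.0607, 0.1915]
ee_rot: [-3.141, -0.001, 1.559]
wrist_force: [-0.1, -0.3, 0.4]
width: 0.0938
```

Run:
```python
from h import *
look('lens',(.628,.062),.045,tone=(0,75))
c=eyes.get_calibration('wrist'); im=cv2.imread('pics/lens_raw.png'); p=proj(c,[.628,.062,.045])[0]; print(p); u,v=p.astype(int)
x=im[v-45:v+45,u-55:u+55].astype(int); m=(((x[...,0]-x[...,2])>25)*255).astype('uint8')
k=max(cv2.findContours(m,0,1)[0],key=cv2.contourArea); e=cv2.fitEllipse(cv2.convexHull(k)); q=np.array(e[0])+[u-55,v-45]; print(q,e[1],(cast(c,q,.045)*1000).round(1))
z=cv2.resize(im[v-45:v+45,u-55:u+55],None,fx=6,fy=6); z=np.clip(z*1.5,0,255).astype('uint8'); cv2.circle(z,tuple(int(a) for a in np.array(e[0])*6),4,(0,0,255),-1); cv2.imwrite('pics/lensz.png',z)
```

```text
lens tcp [0.6282 0.0607 0.1915] rpy [-3.141e+00 -1.000e-03  1.559e+00] | centre mm [631.4  67. ] size [34.1 27.7] ang deg 89.3
[320.98003525 191.17625865]
[323.85063171 188.54228973] (15.986589431762695, 16.307878494262695) [[631.5  65.2  45. ]]
```

View pics/lensz.png

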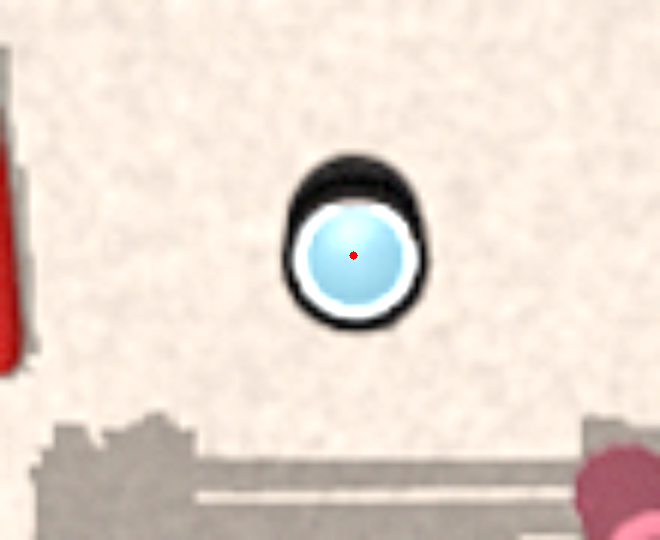

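Lens centre is (632,64.7) mm at px (324,189). The screwdriver handle is about 55 mm away on one side, so I'll keep the opening at 0.6.

Emit:
arm_command:
  series:
    - [0.6,0.42,0.35,2,0,0,0]
    - [0.6,0,0,3,0,0,0]
    - [0.6,0,0,3,0,0,0]
    - [0.6,0,0,4,0,0,0]
    - [0.6,0,0,3,0,0,0]
    - [0.6,0,0,2,0,0,0]
    - [0.6,0,0,0.65,0,0,0]
    - [0.6,0,0,0,0,0,0]
    - [0.1,0,0,0,0,0,0]
    - [0.1,0,0,0,0,0,0]
    - [0.1,0,0,0,0,0,0]
    - [0.1,0,0,0,0,0,0]
    - [0.1,0,0,0,0,0,0]
    - [0.1,0,0,0,0,0,0]

```text
time: 31.4
tool_pos: [0.6324, 0.0656, 0.0168]
ee_rot: [3.14, -0.0, 1.561]
wrist_force: [-0.4, 0.5, 5.2]
width: 0.0296
```

Emit:
arm_command:
  series:
    - [0.1,0,0,-2,0,0,0]
    - [0.1,0,0,-4,0,0,0]
    - [0.1,0,0,-4,0,0,0]
    - [0.1,0,0,-3,0,0,0]
    - [0.1,0,0,0,0,0,0]
    - [0.1,0,0,0,0,0,0]

```text
time: 32.0
tool_pos: [0.6318, 0.0655, 0.1452]
ee_rot: [3.141, -0.0, 1.561]
wrist_force: [-0.8, 0.3, -0.5]
width: 0.0298
```

```bash
python3 -c "
from h import *
go([.5218,.3616,.15],1.562)"
```

```text
tcp [0.6318 0.0655 0.1452] rpy [ 3.141 -0.     1.561] j6 0.02 t 32.0
shift cm [ 29.49 -11.3   -0.48]
turn wz (tool z down) -0.001 alt 3.14
```

Emit:
arm_command:
  series:
    - [0.1,4.21,-1.61,0,0,0,0]
    - [0.1,4.21,-1.61,0,0,0,0]
    - [0.1,4.21,-1.61,0,0,0,0]
    - [0.1,4.21,-1.61,0,0,0,0]
    - [0.1,4.21,-1.61,0,0,0,0]
    - [0.1,4.21,-1.61,0,0,0,0]
    - [0.1,4.21,-1.61,0,0,0,0]
    - [0.1,0,0,0,0,0,0]
    - [0.1,0,0,0,0,0,0]
    - [0.1,0,0,0,0,0,0]

```text
time: 33.0
tool_pos: [0.5217, 0.3601, 0.1433]
ee_rot: [-3.139, 0.002, 1.56]
wrist_force: [0.1, -0.3, -0.2]
width: 0.0294
```

```bash
python3 -c "
from h import *
go([.5218,.3616,.0208],1.562)
c=eyes.get_calibration('wrist'); cv2.imwrite('pics/t3.png',eyes.snapshot('wrist'))"
```

```text
tcp [0.5217 0.3601 0.1433] rpy [-3.139e+00  2.000e-03  1.560e+00] j6 0.53 t 33.0
shift cm [ 0.18  0.04 12.25]
turn wz (tool z down) -0.002 alt 3.139
```

View pics/t3.png

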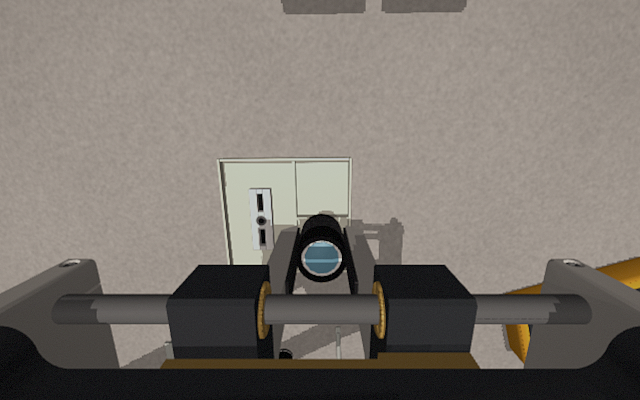

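The bar lies in the long compartment at (261,220), and the lens is held over its empty small compartment (296–352, 160–215). Lowering.

Emit:
arm_command:
  series:
    - [0.1,0.15,0,4,0,0,0]
    - [0.1,0,0,4,0,0,0]
    - [0.1,0,0,2,0,0,0]
    - [0.1,0,0,1.2,0,0,0]
    - [0.1,0,0,0.6,0,0,0]
    - [0.1,0,0,0.4,0,0,0]
    - [0.1,0,0,0.2,0,0,0]
    - [0.1,0,0,0,0,0,0]
    - [0.1,0,0,0,0,0,0]
    - [0.1,0,0,0,0,0,0]
    - [0.1,0,0,0,0,0,0]

```text
time: 34.15
tool_pos: [0.5223, 0.3632, 0.022]
ee_rot: [3.141, -0.001, 1.561]
wrist_force: [0.3, -0.4, -0.3]
width: 0.0296
```

Emit:
arm_command:
  series:
    - [0.1,0,0,0.2,0,0,0]
    - [0.1,0,0,0,0,0,0]
    - [0.1,0,0,0,0,0,0]
    - [0.5,0,0,0,0,0,0]
    - [0.5,0,0,0,0,0,0]
    - [0.5,0,0,0,0,0,0]
    - [0.5,0,0,-2,0,0,0]
    - [0.5,0,0,-4,0,0,0]
    - [0.5,0,0,-5,0,0,0]
    - [0.5,0,0,-5,0,0,0]
    - [0.5,-4,-2,0,0,0,0]
    - [0.5,-4,-2,0,0,0,0]
    - [0.5,-4,-2,0,0,0,0]
    - [0.5,-4,-2,0,0,0,0]
    - [0.5,-4,-2,0,0,0,0]
    - [0.5,-4,-2,0,0,0,0]
    - [0.5,-4,-2,0,0,0,0]
    - [0.5,-4,-2,0,0,0,0]
    - [0.5,0,0,0,0,0,0]
    - [0.5,0,0,0,0,0,0]

```text
time: 36.15
tool_pos: [0.3588, 0.0441, 0.1798]
ee_rot: [3.14, -0.001, 1.558]
wrist_force: [-0.2, -0.1, 0.2]
width: 0.0468
```

Run:
```python
from h import *
t=eyes.snapshot('top'); w=eyes.snapshot('scene')
a=cv2.resize(t[110:245,170:480],None,fx=2.5,fy=2.5,interpolation=cv2.INTER_CUBIC)
b=cv2.resize(w[120:360,190:500],(775,600)[:1]+(600,)) if 0 else cv2.resize(w[120:350,190:500],None,fx=1.1,fy=1.1)
b=cv2.copyMakeBorder(b,0,0,0,a.shape[1]-b.shape[1],0)
cv2.imwrite('pics/final.png',np.vstack([a,b]))
```

```text
(no output)
```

View pics/final.png

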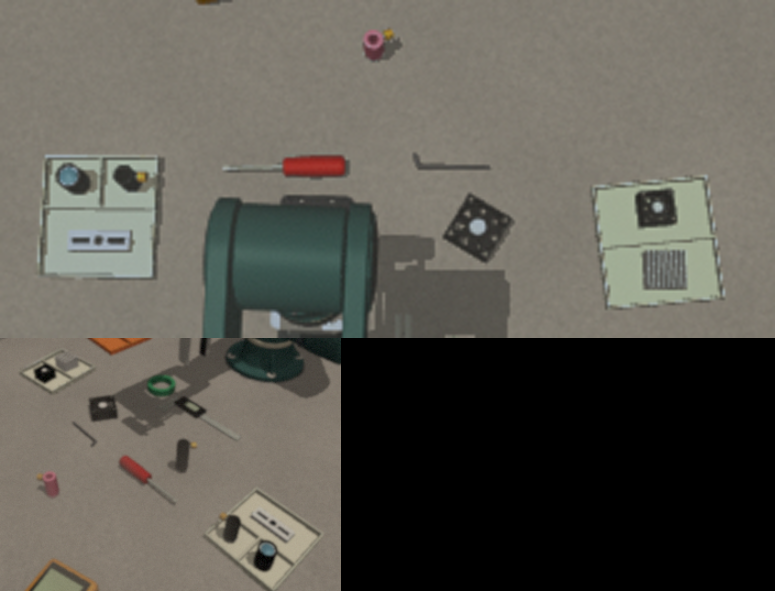

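Both views show all five parts upright in their own compartments. The tall holder, the large fan and the decoys have not moved, and the gripper is clear.

```bash
python3 -c "
from bench import job
print(job.close_job())"
```

```text
the job is handed in; nothing more can be done
None
```

Both kits are made up and the job is handed in, at about 36 s on the robot's clock.

- **Lens-stand kit (three-compartment tray):** the base bar lies flat in the long compartment, with the short post holder and the lens tube in the two small ones.
- **Cooling kit (two-compartment tray):** the small fan is in the compartment farther from the robot and the heat sink in the nearer one.

**Last checks:** the final top and scene pictures show all five parts upright in the right compartments. The large fan, the tall post holder and the decoys look unmoved. The arm was clear, with the wrist force near zero. I judged these by eye and did not measure the heights above the tray floor or the tilts.

**Disagreements along the way:**
- **Colour masks:** they caught only the sunlit half of the heat sink and one end of the bar. I used hand-read corners for the sink, and the slots and centre hole for the bar.
- **Release heights:** the first three parts (fan, heat sink, bar) were let go while the arm read about 4–5 mm above where it should touch the floor. They may have dropped that far. For the short holder and the lens tube I corrected this by lowering further before letting go.

I viewed 14 pictures.

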